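Take a photometer reading with the shutter held at the mark

TASK

Take a reading on the small white photometer: press its green, then its yellow, then its blue key, one at a time, each fully down and let up again, without pressing the red cancel key and with the shutter still home. Then take the black handle of the spring-return shutter, draw it out until its white pointer stands inside the red band on the scale, and keep it there: finish while still holding it, because it springs home when let go. Do not shift the cups, the bottle or the lid standing around.

Things in the scene. Friction and masses are not known exactly. Their poses are not given: they have to be found in the camera images.
- photometer: White bench photometer, fixed. Origin on the worktop under the centre of the white housing (116 mm along x, 206 along y, top 55 mm up); +x points to its back, -x is the way the shutter is drawn out, roughly towards the robot. Grey slide deck in front: x -58 to -205 mm, 112 wide, top 22 mm up. The four keys stand in a row along y near the housing's front edge, 48 mm apart, colours in any order.
- shutter (a joint): How far the spring-return shutter slide is drawn out, m: 0 home (as at the start), 0.08 at its end stop. It slides along the photometer's -x and springs home when let go: the pull is about 3.3 N at home and grows 1.1 N per 10 mm (about 10 N at 60 mm).
- handle_grip (a point): Grip point of the upright black handle, a block 16 mm (photometer's x) by 30 mm (y), top 88 mm above the worktop; the point is on its centre line 72 mm up. It rises from a black carriage 34 by 44 mm, top 36 mm up. At home its centre is 52 mm in front of the 55 mm high housing. Can be gripped from above across either width. Moves with the slide.
- pointer (a point): Tip of the thin white pointer line that sticks out left (photometer's +y) of the black carriage over the white scale; it moves with the slide and has the same photometer x as the handle's centre.
- red_band: Red band, 12 mm (along photometer's x) by 18 mm, 3 mm thick, fixed on the white scale left of the slide; origin at the centre of its underside, axes as the photometer's. It is set 35 to 62 mm in front of the pointer's home place. The pointer is inside when its tip is within 6 mm of the band's centre along x.
- key_green_top (a point): Centre of the top of the round green key (spring push button, 22 mm across, in a black housing on the photometer), which is pressed straight down.
- key_green (a joint): How far the green key is pressed, m: 0 up, 0.005 fully down, counted as pressed from 0.0035. It springs up by itself; fully down takes about 4.5 N.
- key_yellow_top (a point): Centre of the top of the round yellow key (spring push button, 22 mm across, in a black housing on the photometer), which is pressed straight down.
- key_yellow (a joint): How far the yellow key is pressed, m: 0 up, 0.005 fully down, counted as pressed from 0.0035. It springs up by itself; fully down takes about 4.5 N.
- key_blue_top (a point): Centre of the top of the round blue key (spring push button, 22 mm across, in a black housing on the photometer), which is pressed straight down.
- key_blue (a joint): How far the blue key is pressed, m: 0 up, 0.005 fully down, counted as pressed from 0.0035. It springs up by itself; fully down takes about 4.5 N.
- key_red_top (a point): Centre of the top of the round red key (spring push button, 22 mm across, in a black housing on the photometer), which is pressed straight down.
- key_red (a joint): How far the red key is pressed, m: 0 up, 0.005 fully down, counted as pressed from 0.0035. It springs up by itself; fully down takes about 4.5 N.
- sample_cup: Bystander: sample cup with blue lid, 61 mm across, 63 mm high, loose, left of the slide deck; origin at the centre of its underside.
- reagent_bottle: Bystander: white plastic reagent bottle with a green label, 58 mm across, 126 mm high, loose, left of the slide deck and nearer the robot; origin at the centre of its underside.
- empty_cup: Bystander: open white cup, 59 mm across, 60 mm high, loose, right of the slide deck; origin at the centre of its underside.
- loose_lid: Bystander: blue cup lid, 61 mm across, 14 mm high, lying loose right of the slide deck and nearer the robot; origin at the centre of its underside.
- electrode_stand: Fixed upright stand with an electrode arm and cables, over 0.4 m high, on the worktop to the left of and behind the photometer; its arm reaches forward over the white stirrer. It stands in the way of a swing at full reach from the left: come over to the photometer with the arm drawn back. Origin at the centre of its foot.

How it is judged (in metres and radians):
On the way, in this order (a step that is already met when the one before it is completed fails the run):
1. the green key is pressed down alone, with the shutter home (value of joint key_green above 0.0035 m and value of joint each of key_yellow, key_blue, key_red below 0.0015 m and value of joint shutter below 0.006 m), for 0.05 s.
2. the yellow key is pressed down alone, with the shutter home (value of joint key_yellow above 0.0035 m and value of joint each of key_green, key_blue, key_red below 0.0015 m and value of joint shutter below 0.006 m), for 0.05 s.
3. the blue key is pressed down alone, with the shutter home (value of joint key_blue above 0.0035 m and value of joint each of key_green, key_yellow, key_red below 0.0015 m and value of joint shutter below 0.006 m), for 0.05 s.
4. the shutter is drawn out so that the pointer is inside the red band, with all keys up (x of pointer in the frame of red_band between -0.006 and 0.006 m and value of joint each of key_green, key_yellow, key_blue, key_red below 0.0015 m), for 0.2 s.
At the end, for the whole second after the job is handed in: The gripper's fingers still hold the shutter handle (more than 1 N of contact, nothing else propping it), the slide is still, the pointer is inside the red band (within 6 mm of the band's centre along the slide) and all four keys are up (all of step 4 and velocity of joint shutter between -0.01 and 0.01 m/s and contact force between the fingers and shutter above 1 N and contact force between shutter and sample_cup below 0.3 N and contact force between shutter and reagent_bottle below 0.3 N and contact force between shutter and empty_cup below 0.3 N and contact force between shutter and loose_lid below 0.3 N); the arm keeps its last pose, push and grip.
It fails at once if the red cancel key is pressed (3.5 mm or more) (value of joint key_red above 0.0035 m).
It fails at once if a bystander (cup, bottle, lid) is shifted by more than 25 mm or tipped (distance of any of sample_cup, reagent_bottle, empty_cup, loose_lid from where it was at the start of the episode above 0.025 m or angle between any of sample_cup, reagent_bottle, empty_cup, loose_lid's own z axis and vertical above 0.5 rad).
It also fails if it takes over 53 s, if anything falls off the work surface, if the arm or the gripper's body presses on something with over 40 N, if the wrist force passes 120 N, or if a joint passes its speed limit or range.

ROBOT

A 6-joint arm with a two-finger parallel gripper is mounted at the origin on a cart in front of the work surface, level with it; the furniture and walls round the work are solid. World frame = base frame: x ahead of the robot, y to its left, z up, the work surface at z = 0. Lengths are in m, angles in degrees, forces in N, time in s.
With the tool pointing down it reaches from about 0.325 to 0.9 m from the base axis. Payload 3.5 kg.
Tool frame: the origin (TCP) lies midway between the tips of the shut fingers; the grasp point (between the pads) lies 19 mm behind it; x points along the fingers, z is the direction in which the jaws open and shut, and the axes are right-handed (so a half turn about x gives the same grasp; the last joint's range is limited). The gripper opens to 85 mm and grips with 20 to 120 N. Pads are 22 mm wide; open, the fingers measure 114 mm over their backs; the gripper's body (76 mm by 85 mm) begins 54 mm behind the grasp point. The pads swing forward as they close: fully open they stand 13 mm farther back than shut.
Start: joints at [57.789, 15.837, -1.513, 72.651, 0, 84.076], TCP at [0.277, 0.56, 0.231] pointing down, gripper open.
Joint ranges: [-178.77, 178.77], [-48.84, 107.48], [-61.69, 71.31], [-111.58, 123.2], [-90, 87.43], [-180, 180]. Speed limits (degrees/s): [147.25, 147.25, 180, 180, 180, 180].

INTERFACE

Orientations are given as a 3x3 rotation matrix whose columns are the frame's x, y, z axes.
In Python, from bench import env gives the robot as it stands. The module is installed in compiled form; this text tells all that it offers.
- The arm moves only by the shell command python3 -m inch 'ROWS' [FORCE]. ROWS is JSON, a list of rows, each an object of numbers: "grip": the finger opening in mm, from 0 to 85.4; "tx", "ty", "tz": the shift along the tool's x, y, z in units of 30 mm (1.0 is 30 mm); "rx", "ry", "rz": the turn, a rotation vector about the tool's x, y, z in units of 8 degrees (1.0 is 8 degrees). A call has exactly 10 rows; each row is the pose to reach, as a shift and turn from the pose commanded when the call began, along the tool's axes at that moment; what a row does not reach only later rows make up. A row lasts 1/10 s, in which the tool goes at most 50 mm and 8.59 degrees, less where a joint would pass 70% of its speed; a pose out of reach is approached as far as the arm can. A call with a gripper value outside its range is refused whole. The fingers move at their own pace and stop on an object; FORCE is the grip in N (left out, the last holds). Time passes only in rows, so rows that repeat a pose let the fingers close, or fill a call up. It gives the time, the measured TCP pose, the force and the opening at its end, in the units of the state.
- env.read_state(): the state, without advancing time (a new reading comes with each control period).
- env.snapshot(name): name is "side" or "top"; returns a dict with "img" (400x640x3 uint8, red, green, blue), "mtx" (3x3 intrinsics, pixels), "extrinsics" (4x4, takes a point from camera to world coordinates). Camera axes: x right, y down, z forward; pixel columns grow to the right and rows downward; lengths in m; the calibration is good to about 2 mm. A picture is of the moment at which its call begins. There is no depth.
- env.finish_job(): hands the job in, once; it reports no verdict.
The state is a dict: "clock": time; "qpos": joint angles; "joint_velocities": joint speeds; "effort": joint torques, N m; "tool_pos": TCP position; "eef_rot": TCP orientation; "ft_force": force on the tool from outside, world axes, zero at the start; "wrist_torque": the same for the moment, N m; "gripper_width": finger opening in m.
Only numpy, scipy, OpenCV 4.12 (cv2) and the standard library are available. Lean on these libraries where they do the work, as an engineer would, in place of code of your own. Each camera call takes 0.05 s, during which the arm holds its last target. There are 200 camera calls.

## Working session

There is one attempt and no reset: what is moved stays moved. The work goes in short steps, Python scripts to look and compute and a shell command to move; the robot and the scene stay as the last step left them, time stands still between calls to the robot, and variables do not carry over. Pictures are saved under pics/ and viewed, on a budget of 10 in all, crops included, one or two more only if the job needs it, and the job is handed in when it is done.

```bash
mkdir -p pics; cat > h.py <<'E'
from bench import env
import numpy as np, cv2
def snap(n,f):
    s=env.snapshot(n); cv2.imwrite(f,cv2.cvtColor(s["img"],cv2.COLOR_RGB2BGR)); np.savez(f+".npz",**s); return s
def ray(f,p):
    s=np.load(f+".npz"); E=s["extrinsics"]
    d=E[:3,:3]@np.linalg.inv(s["mtx"])@np.array([p[0],p[1],1.]); return E[:3,3],d
def atz(f,p,z):
    o,d=ray(f,p); return o+d*(z-o[2])/d[2]
def tri(f1,p1,f2,p2):
    A=0;b=0
    for f,p in((f1,p1),(f2,p2)):
        o,d=ray(f,p); d=d/np.linalg.norm(d); P=np.eye(3)-np.outer(d,d); A=A+P; b=b+P@o
    return np.linalg.solve(A,b)
def proj(f,X):
    s=np.load(f+".npz"); E=np.linalg.inv(s["extrinsics"]); c=s["mtx"]@(E[:3,:3]@np.array(X)+E[:3,3]); return c[:2]/c[2]
E
python3 - <<'E'
from h import *
np.set_printoptions(precision=4,suppress=True)
for n in("side","top"):
    s=snap(n,f"pics/{n}0.png"); print(s["extrinsics"])
s=env.read_state(); print(s["clock"],s["tool_pos"],s["eef_rot"],s["ft_force"],s["gripper_width"])
E
```

```text
[[ 0.9741 -0.1168  0.1937  0.3538]
 [-0.2255 -0.4349  0.8718 -1.0389]
 [-0.0176 -0.8929 -0.45    0.5994]
 [ 0.      0.      0.      1.    ]]
[[ 0.0065 -0.9807  0.1954  0.4174]
 [-1.     -0.0067 -0.0001 -0.0747]
 [ 0.0014 -0.1954 -0.9807  0.9994]
 [ 0.      0.      0.      1.    ]]
0.1 [0.2764 0.5598 0.2303] [[-0.0011 -0.8966  0.4429]
 [-0.0017  0.4429  0.8966]
 [-1.      0.0002 -0.002 ]] [-0.0667 -0.5845 -0.4224] 0.08517694027430371
```

View pics/side0.png

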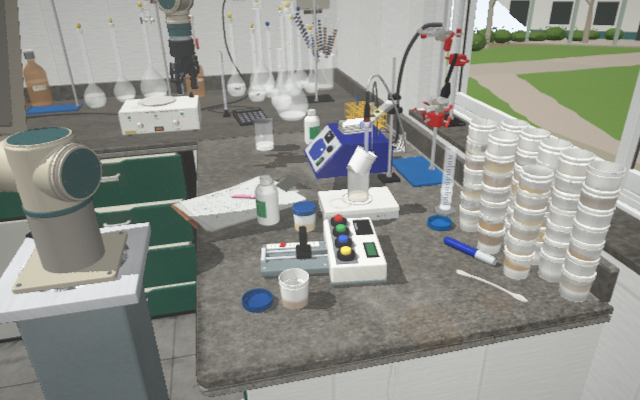

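View pics/top0.png

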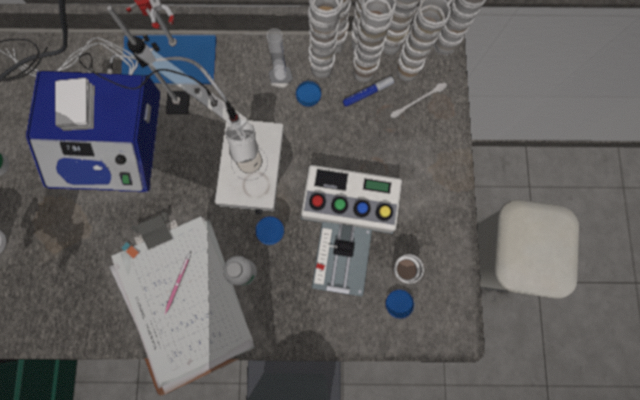

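The side view shows the keys from far to near: red (338,219), green (341,229), blue (344,240), yellow (346,251). The handle is near (303,240). In the top view the keys are red (317,201), green (340,204), blue (362,208) and yellow (385,212), with the handle near (344,248). I'll enlarge both.

```bash
python3 - <<'E'
from h import *
a=cv2.imread("pics/top0.png")[160:300,295:435]; b=cv2.imread("pics/side0.png")[205:285,250:390]
a=cv2.resize(a,None,fx=4,fy=4,interpolation=cv2.INTER_CUBIC)[:, :400]; b=cv2.resize(b,None,fx=5,fy=5,interpolation=cv2.INTER_CUBIC)
cv2.imwrite("pics/c_top.png",a); cv2.imwrite("pics/c_side.png",b)
E
```

```text
(no output)
```

View pics/c_top.png

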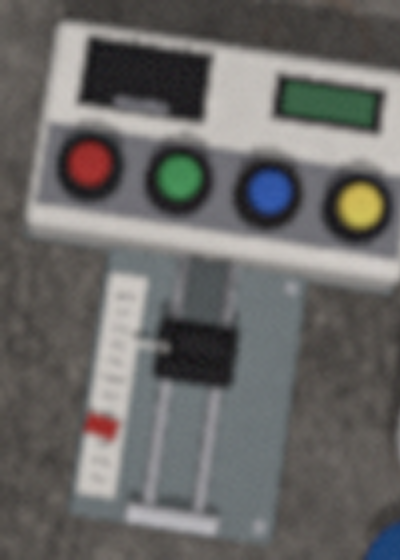

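View pics/c_side.png

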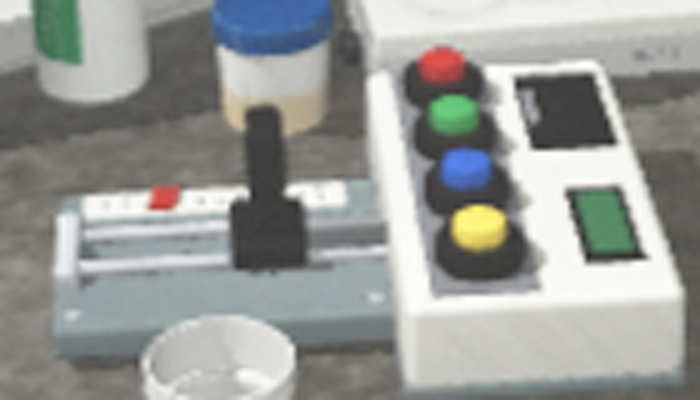

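```bash
python3 - <<'E'
from h import *
np.set_printoptions(precision=4,suppress=True)
T="pics/top0.png";S="pics/side0.png"
t=lambda u,v:(295+(u+.5)/4-.5,160+(v+.5)/4-.5)
s=lambda u,v:(250+(u+.5)/5-.5,205+(v+.5)/5-.5)
K={}
for n,a,b in(("r",(90,163),(442,60)),("g",(179,177),(455,110)),("b",(269,191),(467,163)),("y",(359,206),(479,222)),("band",(101,427),(164,198))):
    K[n]=tri(T,t(*a),S,s(*b)); print(n,K[n])
zk=np.mean([K[c][2] for c in "rgby"])
for c in "rgby": print(c,atz(T,t(*{"r":(90,163),"g":(179,177),"b":(269,191),"y":(359,206)}[c]),zk))
ey=(K["r"]-K["y"])[:2]; L=np.linalg.norm(ey); ey/=L; ex=np.array([ey[1],-ey[0]]); print("pitch",L/3,"ex",ex,"yaw",np.degrees(np.arctan2(ex[1],ex[0])))
print("ptr tip z~.03", p:=atz(T,t(137,341),.03), "band",b:=atz(T,t(101,427),.027))
print("pull",(p-b)[:2]@ex)
for uv in((264,106),):
    o,d=ray(S,s(*uv)); print("handle side ray at z.088",atz(S,s(*uv),.088))
for uv in((155,318),(237,320),(157,380),(233,387),(196,350)): print(uv,atz(T,t(*uv),.036),atz(T,t(*uv),.088))
for n,a in(("cupS",(269,230)),("bottle",(238,270)),("cupE",(408,268)),("lid",(400,303))): print(n,atz(T,a,.06))
E
```

```text
r [ 0.6037 -0.0807  0.0743]
g [ 0.5969 -0.1277  0.0739]
b [ 0.5897 -0.1749  0.0743]
y [ 0.582 -0.222  0.074]
band [ 0.4689 -0.0878  0.0243]
r [ 0.6033 -0.0807  0.0741]
g [ 0.5961 -0.1275  0.0741]
b [ 0.589  -0.1748  0.0741]
y [ 0.5813 -0.2219  0.0741]
pitch 0.04764586447881473 ex [ 0.9884 -0.1516] yaw -8.721738567494448
ptr tip z~.03 [ 0.5141 -0.1069  0.03  ] band [ 0.468  -0.0877  0.027 ]
pull 0.04848436234033097
handle side ray at z.088 [ 0.5113 -0.1271  0.088 ]
(155, 318) [ 0.526  -0.1164  0.036 ] [ 0.5201 -0.1142  0.088 ]
(237, 320) [ 0.5252 -0.1606  0.036 ] [ 0.5194 -0.156   0.088 ]
(157, 380) [ 0.4927 -0.1174  0.036 ] [ 0.4886 -0.1151  0.088 ]
(233, 387) [ 0.4892 -0.1581  0.036 ] [ 0.4853 -0.1536  0.088 ]
(196, 350) [ 0.5089 -0.1384  0.036 ] [ 0.5039 -0.135   0.088 ]
cupS [0.5417 0.0205 0.06  ]
bottle [0.4577 0.0826 0.06  ]
cupE [ 0.4641 -0.2703  0.06  ]
lid [ 0.3931 -0.2515  0.06  ]
```

The two views agree: key tops stand 74 mm up on a 47.6 mm pitch (text says 48), and the yaw is -8.7°. Next I draw back, shut the fingers and swing.

```bash
python3 -m inch '[{"grip":0,"tz":-1.5},{"grip":0,"tz":-3},{"grip":0,"tz":-4.5},{"grip":0,"tz":-6},{"grip":0,"tz":-7.5},{"grip":0,"tz":-7.6,"ty":-1.6,"rx":0.87},{"grip":0,"tz":-7.9,"ty":-3.2,"rx":1.75},{"grip":0,"tz":-8.4,"ty":-4.8,"rx":2.62},{"grip":0,"tz":-9.05,"ty":-6.25,"rx":3.5},{"grip":0,"tz":-9.9,"ty":-7.65,"rx":4.37}]' 40
cat > go.py <<'E'
import sys
from h import *
# usage: go.py x y z [yaw of tool z]  -> units from current pose
from scipy.spatial.transform import Rotation as R
np.set_printoptions(precision=3,suppress=True)
s=env.read_state(); M=np.array(s["eef_rot"]); d=np.array([float(a) for a in sys.argv[1:4]])-s["tool_pos"]
y=np.radians(-8.7); W=np.array([[0,-np.cos(y+np.pi/2)*-1*-1,np.cos(y)],[0,0,np.sin(y)],[-1,0,0]])
W[:,0]=[0,0,-1]; W[:,2]=[np.cos(y),np.sin(y),0]; W[:,1]=np.cross(W[:,2],W[:,0])
print(s["clock"],s["tool_pos"],s["ft_force"],s["gripper_width"],"\nt",M.T@d/.03,"r",np.degrees(R.from_matrix(M.T@W).as_rotvec())/8)
E
python3 go.py .596 -.1275 .12
```

```text
0.1 [0.276 0.56  0.23 ] [-0.067 -0.585 -0.422] 0.08517694027430371 
t [  3.703 -19.697 -15.814] r [ 9.052 -0.013  0.008]validation failed for argument at $[0]...
```

```bash
python3 -m inch '[{"grip":0,"tx":0,"ty":0,"tz":-1.5,"rx":0,"ry":0,"rz":0},{"grip":0,"tx":0,"ty":0,"tz":-3,"rx":0,"ry":0,"rz":0},{"grip":0,"tx":0,"ty":0,"tz":-4.5,"rx":0,"ry":0,"rz":0},{"grip":0,"tx":0,"ty":0,"tz":-6,"rx":0,"ry":0,"rz":0},{"grip":0,"tx":0,"ty":0,"tz":-7.5,"rx":0,"ry":0,"rz":0},{"grip":0,"tx":0,"tz":-7.6,"ty":-1.6,"rx":0.87,"ry":0,"rz":0},{"grip":0,"tx":0,"tz":-7.9,"ty":-3.2,"rx":1.75,"ry":0,"rz":0},{"grip":0,"tx":0,"tz":-8.4,"ty":-4.8,"rx":2.62,"ry":0,"rz":0},{"grip":0,"tx":0,"tz":-9.05,"ty":-6.25,"rx":3.5,"ry":0,"rz":0},{"grip":0,"tx":0,"tz":-9.9,"ty":-7.65,"rx":4.37,"ry":0,"rz":0}]' 40
python3 go.py .596 -.1275 .12
```

```text
clock: 1.1
tool_pos: [0.3522, 0.191, 0.2313]
eef_rot: [[0.001, -0.477, 0.879], [0.0, 0.879, 0.477], [-1.0, -0.0, 0.001]]
ft_force: [1.0, -1.0, 0.5]
gripper_width: -0.0001
1.1 [0.352 0.191 0.231] [ 1.003 -0.958  0.53 ] -6.339843236740898e-05 
t [  3.71  -13.206   2.075] r [ 4.649  0.006 -0.002]
```

```bash
python3 -m inch '[{"grip":0,"tx":0,"ty":-1.5,"tz":-0.32,"rx":0.7,"ry":0,"rz":0},{"grip":0,"tx":0,"ty":-3,"tz":-0.64,"rx":1.4,"ry":0,"rz":0},{"grip":0,"tx":0,"ty":-4.5,"tz":-0.96,"rx":2.1,"ry":0,"rz":0},{"grip":0,"tx":0,"ty":-6,"tz":-1.28,"rx":2.8,"ry":0,"rz":0},{"grip":0,"tx":0,"ty":-7.5,"tz":-1.6,"rx":3.5,"ry":0,"rz":0},{"grip":0,"tx":0,"ty":-9,"tz":-1.9,"rx":4.2,"ry":0,"rz":0},{"grip":0,"tx":0,"ty":-10.2,"tz":-2.2,"rx":4.65,"ry":0,"rz":0},{"grip":0,"tx":0,"ty":-11,"tz":-1,"rx":4.65,"ry":0,"rz":0},{"grip":0,"tx":0.8,"ty":-11.8,"tz":0.1,"rx":4.65,"ry":0,"rz":0},{"grip":0,"tx":1.8,"ty":-12.5,"tz":1.1,"rx":4.65,"ry":0,"rz":0}]' 40
python3 go.py .596 -.1275 .09
```

```text
clock: 2.1
tool_pos: [0.5634, -0.122, 0.1781]
eef_rot: [[0.004, 0.148, 0.989], [-0.001, 0.989, -0.148], [-1.0, -0.001, 0.004]]
ft_force: [0.1, 0.1, 1.5]
gripper_width: -0.0004
2.1 [ 0.563 -0.122  0.178] [0.123 0.074 1.487] -0.00042801461938724185 
t [ 2.94  -0.018  1.088] r [0.021 0.032 0.006]
```

```bash
python3 -m inch '[{"grip":0,"tx":0.7,"ty":0,"tz":0.5,"rx":0,"ry":0,"rz":0},{"grip":0,"tx":1.4,"ty":0,"tz":1,"rx":0,"ry":0,"rz":0},{"grip":0,"tx":2.1,"ty":0,"tz":1.09,"rx":0,"ry":0,"rz":0},{"grip":0,"tx":2.7,"ty":0,"tz":1.09,"rx":0,"ry":0,"rz":0},{"grip":0,"tx":2.7,"ty":0,"tz":1.09,"rx":0,"ry":0,"rz":0},{"grip":0,"tx":2.7,"ty":0,"tz":1.09,"rx":0,"ry":0,"rz":0},{"grip":0,"tx":2.7,"ty":0,"tz":1.09,"rx":0,"ry":0,"rz":0},{"grip":0,"tx":2.7,"ty":0,"tz":1.09,"rx":0,"ry":0,"rz":0},{"grip":0,"tx":2.7,"ty":0,"tz":1.09,"rx":0,"ry":0,"rz":0},{"grip":0,"tx":2.7,"ty":0,"tz":1.09,"rx":0,"ry":0,"rz":0}]'
python3 go.py .596 -.1275 .0735
python3 - <<'E'
from h import *
for n in("side","top"): snap(n,f"pics/{n}1.png")
a=cv2.imread("pics/top1.png")[165:265,295:415]; b=cv2.imread("pics/side1.png")[170:270,270:390]
cv2.imwrite("pics/c1.png",np.hstack([cv2.resize(i,(396,330),interpolation=cv2.INTER_CUBIC) for i in(a,b)]))
E
```

```text
clock: 3.1
tool_pos: [0.5931, -0.1254, 0.0971]
eef_rot: [[0.001, 0.147, 0.989], [-0.0, 0.989, -0.147], [-1.0, -0.0, 0.001]]
ft_force: [0.6, 0.3, 0.7]
gripper_width: 0.0001
3.1 [ 0.593 -0.125  0.097] [0.636 0.337 0.745] 9.175983332518003e-05 
t [ 0.787 -0.054  0.106] r [0.031 0.009 0.002]
```

View pics/c1.png

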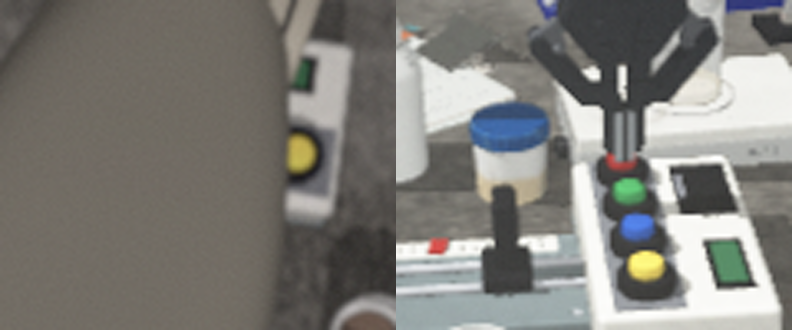

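```bash
python3 -c "
from h import *
print(proj('pics/side1.png',[.5931,-.1254,.0971]),proj('pics/side1.png',[.596,-.1275,.074]))"
python3 -m inch '[{"grip":0,"tx":0.4,"ty":-0.05,"tz":0.1,"rx":0,"ry":0,"rz":0},{"grip":0,"tx":0.7,"ty":-0.05,"tz":0.1,"rx":0,"ry":0,"rz":0},{"grip":0,"tx":0.8,"ty":-0.05,"tz":0.1,"rx":0,"ry":0,"rz":0},{"grip":0,"tx":0.9,"ty":-0.05,"tz":0.1,"rx":0,"ry":0,"rz":0},{"grip":0,"tx":0.95,"ty":-0.05,"tz":0.1,"rx":0,"ry":0,"rz":0},{"grip":0,"tx":0.95,"ty":-0.05,"tz":0.1,"rx":0,"ry":0,"rz":0},{"grip":0,"tx":0.95,"ty":-0.05,"tz":0.1,"rx":0,"ry":0,"rz":0},{"grip":0,"tx":0.95,"ty":-0.05,"tz":0.1,"rx":0,"ry":0,"rz":0},{"grip":0,"tx":0.95,"ty":-0.05,"tz":0.1,"rx":0,"ry":0,"rz":0},{"grip":0,"tx":0.95,"ty":-0.05,"tz":0.1,"rx":0,"ry":0,"rz":0}]'
```

```text
[338.32342996 217.25583673] [339.8417298  226.64046692]
clock: 4.2
tool_pos: [0.5956, -0.1273, 0.0708]
eef_rot: [[0.0, 0.147, 0.989], [-0.001, 0.989, -0.147], [-1.0, -0.001, 0.001]]
ft_force: [-6.2, 1.8, 17.4]
gripper_width: 0.0002
```

```bash
python3 - <<'E'
from h import *
snap("side","pics/side2.png")
cv2.imwrite("pics/c2.png",cv2.resize(cv2.imread("pics/side2.png")[195:265,310:380],(700,700),interpolation=cv2.INTER_CUBIC)[:600])
E
```

```text
(no output)
```

View pics/c2.png

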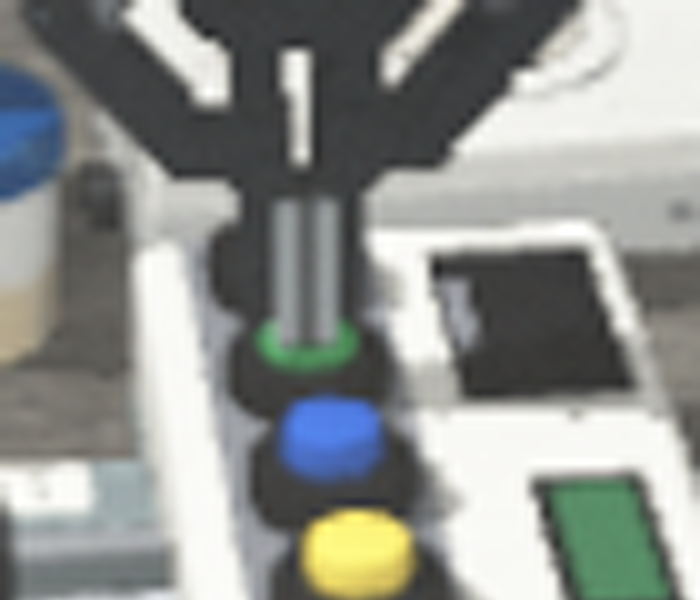

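Green is flush under the fingertips, which sit at about (307,345) in the crop and are centred, with 17 N on the wrist. Next is yellow.

```bash
python3 -m inch '[{"grip":0,"tx":-0.5,"ty":0,"tz":0,"rx":0,"ry":0,"rz":0},{"grip":0,"tx":-1,"ty":0,"tz":0,"rx":0,"ry":0,"rz":0},{"grip":0,"tx":-1,"ty":-1,"tz":0,"rx":0,"ry":0,"rz":0},{"grip":0,"tx":-1,"ty":-2,"tz":0,"rx":0,"ry":0,"rz":0},{"grip":0,"tx":-1,"ty":-3,"tz":-0.02,"rx":0,"ry":0,"rz":0},{"grip":0,"tx":-1,"ty":-3.18,"tz":-0.02,"rx":0,"ry":0,"rz":0},{"grip":0,"tx":-1,"ty":-3.18,"tz":-0.02,"rx":0,"ry":0,"rz":0},{"grip":0,"tx":-0.8,"ty":-3.18,"tz":-0.02,"rx":0,"ry":0,"rz":0},{"grip":0,"tx":-0.5,"ty":-3.18,"tz":-0.02,"rx":0,"ry":0,"rz":0},{"grip":0,"tx":-0.5,"ty":-3.18,"tz":-0.02,"rx":0,"ry":0,"rz":0}]'
python3 go.py .5811 -.2219 .0705
```

```text
clock: 5.25
tool_pos: [0.5794, -0.2196, 0.0807]
eef_rot: [[-0.004, 0.146, 0.989], [0.002, 0.989, -0.146], [-1.0, 0.001, -0.004]]
ft_force: [-1.0, 0.2, 0.2]
gripper_width: 0.0002
5.25 [ 0.579 -0.22   0.081] [-0.982  0.211  0.25 ] 0.00016316499367049646 
t [ 0.34  -0.067  0.068] r [ 0.041 -0.027 -0.01 ]
```

```bash
python3 -m inch '[{"grip":0,"tx":0,"ty":-0.05,"tz":0.06,"rx":0,"ry":0,"rz":0},{"grip":0,"tx":0.15,"ty":-0.05,"tz":0.06,"rx":0,"ry":0,"rz":0},{"grip":0,"tx":0.3,"ty":-0.05,"tz":0.06,"rx":0,"ry":0,"rz":0},{"grip":0,"tx":0.42,"ty":-0.05,"tz":0.06,"rx":0,"ry":0,"rz":0},{"grip":0,"tx":0.45,"ty":-0.05,"tz":0.06,"rx":0,"ry":0,"rz":0},{"grip":0,"tx":0.45,"ty":-0.05,"tz":0.06,"rx":0,"ry":0,"rz":0},{"grip":0,"tx":0.45,"ty":-0.05,"tz":0.06,"rx":0,"ry":0,"rz":0},{"grip":0,"tx":0.45,"ty":-0.05,"tz":0.06,"rx":0,"ry":0,"rz":0},{"grip":0,"tx":0.45,"ty":-0.05,"tz":0.06,"rx":0,"ry":0,"rz":0},{"grip":0,"tx":0.45,"ty":-0.05,"tz":0.06,"rx":0,"ry":0,"rz":0}]'
python3 go.py .589 -.1748 .0705
```

```text
clock: 6.25
tool_pos: [0.5832, -0.2233, 0.071]
eef_rot: [[0.002, 0.147, 0.989], [-0.0, 0.989, -0.147], [-1.0, 0.0, 0.002]]
ft_force: [-1.5, 1.8, 8.0]
gripper_width: 0.0
6.25 [ 0.583 -0.223  0.071] [-1.494  1.84   8.032] 3.0420896938556705e-05 
t [ 0.017  1.628 -0.046] r [ 0.033  0.013 -0.   ]
```

Yellow reads 8.0 N at the same bottom height of 71 mm. I'll press slightly further to be sure, then lift and go to blue.

```bash
python3 -m inch '[{"grip":0,"tx":0.06,"ty":0,"tz":0,"rx":0,"ry":0,"rz":0},{"grip":0,"tx":0.06,"ty":0,"tz":0,"rx":0,"ry":0,"rz":0},{"grip":0,"tx":-0.5,"ty":0,"tz":0,"rx":0,"ry":0,"rz":0},{"grip":0,"tx":-1,"ty":0,"tz":0,"rx":0,"ry":0,"rz":0},{"grip":0,"tx":-1,"ty":0.8,"tz":-0.05,"rx":0,"ry":0,"rz":0},{"grip":0,"tx":-1,"ty":1.6,"tz":-0.05,"rx":0,"ry":0,"rz":0},{"grip":0,"tx":-1,"ty":1.62,"tz":-0.05,"rx":0,"ry":0,"rz":0},{"grip":0,"tx":-0.7,"ty":1.62,"tz":-0.05,"rx":0,"ry":0,"rz":0},{"grip":0,"tx":-0.4,"ty":1.62,"tz":-0.05,"rx":0,"ry":0,"rz":0},{"grip":0,"tx":-0.4,"ty":1.62,"tz":-0.05,"rx":0,"ry":0,"rz":0}]'
python3 go.py .589 -.1748 .0705
```

```text
clock: 7.25
tool_pos: [0.5863, -0.175, 0.079]
eef_rot: [[-0.004, 0.148, 0.989], [0.001, 0.989, -0.148], [-1.0, 0.001, -0.004]]
ft_force: [-0.1, -1.0, -0.9]
gripper_width: -0.0004
7.25 [ 0.586 -0.175  0.079] [-0.126 -1.021 -0.883] -0.00037555911519927327 
t [0.282 0.019 0.088] r [ 0.025 -0.028 -0.005]
```

```bash
python3 -m inch '[{"grip":0,"tx":0.1,"ty":0,"tz":0.05,"rx":0,"ry":0,"rz":0},{"grip":0,"tx":0.25,"ty":0,"tz":0.05,"rx":0,"ry":0,"rz":0},{"grip":0,"tx":0.38,"ty":0,"tz":0.05,"rx":0,"ry":0,"rz":0},{"grip":0,"tx":0.45,"ty":0,"tz":0.05,"rx":0,"ry":0,"rz":0},{"grip":0,"tx":0.45,"ty":0,"tz":0.05,"rx":0,"ry":0,"rz":0},{"grip":0,"tx":0.45,"ty":0,"tz":0.05,"rx":0,"ry":0,"rz":0},{"grip":0,"tx":0.45,"ty":0,"tz":0.05,"rx":0,"ry":0,"rz":0},{"grip":0,"tx":0.45,"ty":0,"tz":0.05,"rx":0,"ry":0,"rz":0},{"grip":0,"tx":0.45,"ty":0,"tz":0.05,"rx":0,"ry":0,"rz":0},{"grip":0,"tx":0.45,"ty":0,"tz":0.05,"rx":0,"ry":0,"rz":0}]'
python3 go.py .5085 -.138 .053
```

```text
clock: 8.25
tool_pos: [0.5901, -0.1759, 0.0708]
eef_rot: [[0.001, 0.147, 0.989], [-0.002, 0.989, -0.147], [-1.0, -0.002, 0.002]]
ft_force: [-4.9, 2.1, 15.7]
gripper_width: -0.0001
8.25 [ 0.59  -0.176  0.071] [-4.906  2.05  15.733] -0.00013030422780960392 
t [ 0.589  0.851 -2.877] r [0.029 0.012 0.011]
```

Blue was pressed with 15.7 N at the same height. Now I lift, open to 45 mm and stop above the handle.

```bash
python3 -m inch '[{"grip":0,"tx":-0.7,"ty":0,"tz":0,"rx":0,"ry":0,"rz":0},{"grip":0,"tx":-1.6,"ty":0,"tz":0,"rx":0,"ry":0,"rz":0},{"grip":45,"tx":-2,"ty":0.2,"tz":-0.8,"rx":0,"ry":0,"rz":0},{"grip":45,"tx":-2,"ty":0.5,"tz":-1.8,"rx":0,"ry":0,"rz":0},{"grip":45,"tx":-2,"ty":0.85,"tz":-2.8,"rx":0,"ry":0,"rz":0},{"grip":45,"tx":-1.5,"ty":0.85,"tz":-2.88,"rx":0,"ry":0,"rz":0},{"grip":45,"tx":-1.1,"ty":0.85,"tz":-2.88,"rx":0,"ry":0,"rz":0},{"grip":45,"tx":-1.1,"ty":0.85,"tz":-2.88,"rx":0,"ry":0,"rz":0},{"grip":45,"tx":-1.1,"ty":0.85,"tz":-2.88,"rx":0,"ry":0,"rz":0},{"grip":45,"tx":-1.1,"ty":0.85,"tz":-2.88,"rx":0,"ry":0,"rz":0}]'
python3 go.py .5085 -.138 .053
python3 - <<'E'
from h import *
snap("side","pics/side3.png")
cv2.imwrite("pics/c3.png",cv2.resize(cv2.imread("pics/side3.png")[190:280,260:365],(700,600),interpolation=cv2.INTER_CUBIC))
E
```

```text
clock: 9.25
tool_pos: [0.5089, -0.1377, 0.1012]
eef_rot: [[0.001, 0.147, 0.989], [-0.0, 0.989, -0.147], [-1.0, -0.0, 0.001]]
ft_force: [-0.3, 0.6, -0.2]
gripper_width: 0.045
9.25 [ 0.509 -0.138  0.101] [-0.347  0.64  -0.243] 0.04500957025954448 
t [ 1.605 -0.01  -0.014] r [0.031 0.007 0.002]
```

View pics/c3.png

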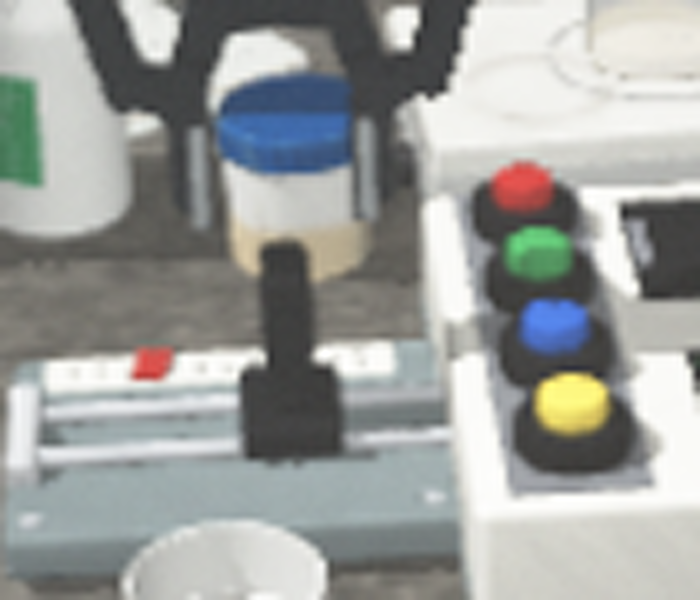

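Crop c3 shows the fingers at columns 200 and 368 straddling the handle, whose top is at (284,248), with all keys up. Descend and close.

```bash
python3 -m inch '[{"grip":45,"tx":0.5,"ty":0,"tz":0,"rx":0,"ry":0,"rz":0},{"grip":45,"tx":1,"ty":0,"tz":0,"rx":0,"ry":0,"rz":0},{"grip":45,"tx":1.6,"ty":0,"tz":0,"rx":0,"ry":0,"rz":0},{"grip":45,"tx":1.6,"ty":0,"tz":0,"rx":0,"ry":0,"rz":0},{"grip":10,"tx":1.6,"ty":0,"tz":0,"rx":0,"ry":0,"rz":0},{"grip":10,"tx":1.6,"ty":0,"tz":0,"rx":0,"ry":0,"rz":0},{"grip":10,"tx":1.6,"ty":0,"tz":0,"rx":0,"ry":0,"rz":0},{"grip":10,"tx":1.6,"ty":0,"tz":0,"rx":0,"ry":0,"rz":0},{"grip":10,"tx":1.6,"ty":0,"tz":0,"rx":0,"ry":0,"rz":0},{"grip":10,"tx":1.6,"ty":0,"tz":0,"rx":0,"ry":0,"rz":0}]' 60
python3 go.py .5085 -.138 .053
```

```text
clock: 10.3
tool_pos: [0.5085, -0.1376, 0.054]
eef_rot: [[0.002, 0.147, 0.989], [-0.001, 0.989, -0.147], [-1.0, -0.001, 0.002]]
ft_force: [-0.9, -0.3, 6.4]
gripper_width: 0.0152
10.3 [ 0.509 -0.138  0.054] [-0.927 -0.278  6.381] 0.01521524096843425 
t [ 0.034 -0.013  0.001] r [0.03  0.012 0.004]
```

Gripped at 15.2 mm. Pull out 48.5 mm.

```bash
python3 -m inch '[{"grip":10,"tx":0,"ty":0,"tz":-0.2,"rx":0,"ry":0,"rz":0},{"grip":10,"tx":0,"ty":0,"tz":-0.5,"rx":0,"ry":0,"rz":0},{"grip":10,"tx":0,"ty":0,"tz":-0.8,"rx":0,"ry":0,"rz":0},{"grip":10,"tx":0,"ty":0,"tz":-1.1,"rx":0,"ry":0,"rz":0},{"grip":10,"tx":0,"ty":0,"tz":-1.4,"rx":0,"ry":0,"rz":0},{"grip":10,"tx":0,"ty":0,"tz":-1.6,"rx":0,"ry":0,"rz":0},{"grip":10,"tx":0,"ty":0,"tz":-1.64,"rx":0,"ry":0,"rz":0},{"grip":10,"tx":0,"ty":0,"tz":-1.64,"rx":0,"ry":0,"rz":0},{"grip":10,"tx":0,"ty":0,"tz":-1.64,"rx":0,"ry":0,"rz":0},{"grip":10,"tx":0,"ty":0,"tz":-1.64,"rx":0,"ry":0,"rz":0}]' 60
python3 - <<'E'
from h import *
np.set_printoptions(precision=4,suppress=True)
snap("side","pics/side4.png"); snap("top","pics/top4.png")
s=env.read_state(); print((np.array([.5085,-.1376])-s["tool_pos"][:2])@[.9884,-.1516],s["ft_force"])
a=cv2.imread("pics/top4.png")[225:305,295:385]; b=cv2.imread("pics/side4.png")[220:280,255:345]
cv2.imwrite("pics/c4.png",np.hstack([cv2.resize(a,(300,267),interpolation=cv2.INTER_CUBIC),cv2.resize(b,None,fx=5.5,fy=5.5,interpolation=cv2.INTER_CUBIC)[:267]]))
E
```

```text
clock: 11.3
tool_pos: [0.463, -0.1308, 0.0541]
eef_rot: [[0.008, 0.147, 0.989], [-0.001, 0.989, -0.147], [-1.0, 0.0, 0.008]]
ft_force: [8.1, 0.6, -2.2]
gripper_width: 0.0153
0.04592748881475091 [ 8.5872  0.0478 -1.0321]
```

View pics/c4.png

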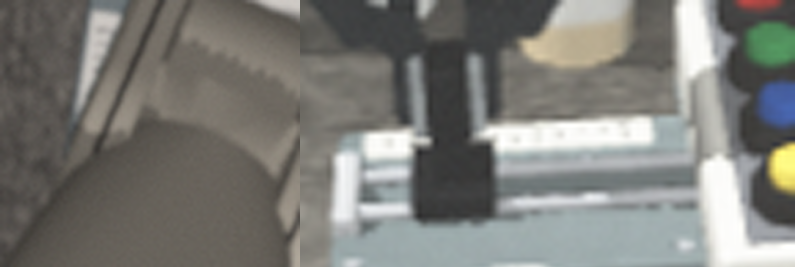

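```bash
python3 - <<'E'
from h import *
ex=np.array([.9884,-.1516]); S="pics/side0.png"
c=lambda x,y:atz(S,(x-.4,y-.4),.024)[:2]@ex
print("home carriage bottom",c(296.4,258.2),c(311.4,258.7)," now",c(275.5,260),c(290.6,260))
g=[cv2.imread(f"pics/side{i}.png") for i in (3,4)]
# handle-carriage shift by template match
t=g[0][244:262,290:318]; r=cv2.matchTemplate(g[1][238:270,260:300+20],t,cv2.TM_CCOEFF_NORMED); print(cv2.minMaxLoc(r))
s=env.read_state(); p=np.array(s["tool_pos"]); print("tcp-band",p[:2]@ex-np.array([.4689*.9884+.0878*.1516,.468*.9884+.0877*.1516]),s["clock"])
# pointer/band visible columns of scale line: red pixels in side4
h=cv2.cvtColor(g[1],cv2.COLOR_BGR2HSV); m=((h[...,0]<8)|(h[...,0]>172))&(h[...,1]>130)&(h[...,2]>100)
print(np.argwhere(m[235:262,255:345])[:10]+[235,255])
E
```

```text
home carriage bottom 0.5071492684571356 0.5398703306951084  now 0.4613793487123749 0.4943197273791439
(-0.4605380892753601, 0.9776116609573364, (24, 0), (9, 7))
tcp-band [0.00076283 0.00166755] 11.4
[]
```

Wrist force (8.6 N), tool travel (45.9 mm) and carriage travel in the images (45.7 mm) agree, and the pointer is 1–2 mm short of the band's centre. I'll draw 1.5 mm more and settle.

```bash
python3 -m inch '[{"grip":10,"tx":0,"ty":0,"tz":-0.05,"rx":0,"ry":0,"rz":0},{"grip":10,"tx":0,"ty":0,"tz":-0.05,"rx":0,"ry":0,"rz":0},{"grip":10,"tx":0,"ty":0,"tz":-0.05,"rx":0,"ry":0,"rz":0},{"grip":10,"tx":0,"ty":0,"tz":-0.05,"rx":0,"ry":0,"rz":0},{"grip":10,"tx":0,"ty":0,"tz":-0.05,"rx":0,"ry":0,"rz":0},{"grip":10,"tx":0,"ty":0,"tz":-0.05,"rx":0,"ry":0,"rz":0},{"grip":10,"tx":0,"ty":0,"tz":-0.05,"rx":0,"ry":0,"rz":0},{"grip":10,"tx":0,"ty":0,"tz":-0.05,"rx":0,"ry":0,"rz":0},{"grip":10,"tx":0,"ty":0,"tz":-0.05,"rx":0,"ry":0,"rz":0},{"grip":10,"tx":0,"ty":0,"tz":-0.05,"rx":0,"ry":0,"rz":0}]' 60
python3 - <<'E'
from h import *
s=env.read_state(); print((np.array([.5085,-.1376])-s["tool_pos"][:2])@[.9884,-.1516],s["ft_force"],s["gripper_width"],np.abs(s["joint_velocities"]).max())
print(env.finish_job())
E
```

```text
clock: 12.4
tool_pos: [0.4617, -0.1306, 0.0541]
eef_rot: [[0.008, 0.147, 0.989], [-0.001, 0.989, -0.147], [-1.0, 0.0, 0.008]]
ft_force: [8.8, 0.8, -2.2]
gripper_width: 0.0152
0.04733357817561496 [ 8.82428559  0.83401485 -2.17982728] 0.015187049865154676 0.12296703736156718
the job is handed in; nothing more can be done
None
```

I pressed green, yellow and blue in turn. I then drew the shutter out about 47 mm and handed the job in at 12.4 s with the gripper still holding the handle.

- **Keys:** The wrist read 17 N on green, 8 N on yellow (then pushed about 2 mm further) and 16 N on blue. All three stopped at the same tip height of 71 mm. A picture showed green flush; yellow and blue were judged from force and height only. A picture after the presses showed all four keys up. The red key was never approached.
- **Shutter:** Before the last 1.4 mm of pull, the tool and the carriage in the images agreed on how far it had moved (45.9 and 45.7 mm). The final travel, 47.3 mm, is from the tool position alone. My estimates of the band's centre were 46.5 to 48.5 mm of travel, so the pointer should be within about 1.5 mm of it. The limit is 6 mm.
- **Hold:** The spring pull was 8.8 N, which fits the text's figure for that travel. The jaws were steady at 15.2 mm.
- **Not seen directly:** At the end the arm hid the pointer and band from the top camera, and the gripper hid the band from the side camera. I also did not measure the cups, bottle and lid again; the arm's path stayed clear of them.

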